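# Sort the wrench sockets into their pockets

## Task

The four deep wrench sockets stand jumbled on the long plywood rack: move each one to the pocket of its own size in the row of wooden blocks, the smallest socket in the smallest pocket and so on up to the largest in the largest, each standing upright on the floor of its pocket with its dark hexagonal mouth up. Do not tip a socket over on the way, and leave the flat tin in its bay and the glass jar where they are.

Things in the scene. Friction and masses are not known exactly. Their poses are not given: they have to be found in the camera images.
- socket_a_mid (a point): The smallest of four deep steel wrench sockets: upright cylinder, diameter 24 mm, height 64 mm, dark hexagonal mouth on top, loose, about 160 g. The point is its centre, 32 mm above its underside; z up. It starts in a bay of the plywood rack, any order: row roughly along y, bays 76 mm apart, floor 12 mm above the bench, low wooden fences round each bay to 24 mm above the bench.
- socket_b_mid (a point): The second smallest of four deep steel wrench sockets: upright cylinder, diameter 33 mm, height 70 mm, dark hexagonal mouth on top, loose, about 260 g. The point is its centre, 35 mm above its underside; z up. It starts in a bay of the plywood rack, any order: row roughly along y, bays 76 mm apart, floor 12 mm above the bench, low wooden fences round each bay to 24 mm above the bench.
- socket_c_mid (a point): The second largest of four deep steel wrench sockets: upright cylinder, diameter 42 mm, height 78 mm, dark hexagonal mouth on top, loose, about 400 g. The point is its centre, 39 mm above its underside; z up. It starts in a bay of the plywood rack, any order: row roughly along y, bays 76 mm apart, floor 12 mm above the bench, low wooden fences round each bay to 24 mm above the bench.
- socket_d_mid (a point): The largest of four deep steel wrench sockets: upright cylinder, diameter 51 mm, height 86 mm, dark hexagonal mouth on top, loose, about 550 g. The point is its centre, 43 mm above its underside; z up. It starts in a bay of the plywood rack, any order: row roughly along y, bays 76 mm apart, floor 12 mm above the bench, low wooden fences round each bay to 24 mm above the bench.
- seat_a: Fixed wooden block with the smallest round pocket, for the smallest socket: block 82 x 82 x 30 mm, pocket in its middle 40 mm across, 22 mm deep, its floor 8 mm above the origin. Origin: centre of the block's underside, 12 mm above the bench on a dark steel base; z up. The four blocks stand 84 mm apart in a row along their own y axis, in any order.
- seat_b: Fixed wooden block with the second smallest round pocket, for the second smallest socket: block 82 x 82 x 30 mm, pocket in its middle 49 mm across, 22 mm deep, its floor 8 mm above the origin. Origin: centre of the block's underside, 12 mm above the bench on a dark steel base; z up. The four blocks stand 84 mm apart in a row along their own y axis, in any order.
- seat_c: Fixed wooden block with the second largest round pocket, for the second largest socket: block 82 x 82 x 30 mm, pocket in its middle 58 mm across, 22 mm deep, its floor 8 mm above the origin. Origin: centre of the block's underside, 12 mm above the bench on a dark steel base; z up. The four blocks stand 84 mm apart in a row along their own y axis, in any order.
- seat_d: Fixed wooden block with the largest round pocket, for the largest socket: block 82 x 82 x 30 mm, pocket in its middle 67 mm across, 22 mm deep, its floor 8 mm above the origin. Origin: centre of the block's underside, 12 mm above the bench on a dark steel base; z up. The four blocks stand 84 mm apart in a row along their own y axis, in any order.
- tin_mid (a point): A flat brass-coloured tin with a dark lid, 59 mm in diameter and 28 mm tall, loose, standing in one bay of the plywood rack among the sockets. The point is its centre, 14 mm above its underside. It stays where it is.
- jar_mid (a point): A glass jar with a steel lid, 60 mm in diameter and 95 mm tall, loose, standing on the bench beside the racks. The point is its centre, about 48 mm above the bench. It is to be left alone.
There are look-alikes about, which are no part of the job. Leave any blue or pink look-alike of the part that bears socket_d_mid alone.

How it is judged:
By the outcome, as a careful person would: the job done as asked, in the order asked, and still so for the second after the job is handed in, with the robot touching nothing.
It also fails if it takes over 93 s, if anything falls off the work surface, if the arm or the gripper's body presses on something with over 40 N, if the wrist force passes 120 N, or if a joint passes its speed limit or range.

## Robot

A 7-joint arm with a two-finger parallel gripper is mounted at the origin on the work surface. World frame = base frame: x ahead of the robot, y to its left, z up, the work surface at z = 0. Lengths are in m, angles in rad, forces in N, time in s.
With the tool pointing down it reaches from about 0.425 to 0.875 m from the base axis. Payload 4.7 kg.
Tool frame: the origin (TCP) lies midway between the tips of the shut fingers; the grasp point (between the pads) lies 19 mm behind it (env.grip_point_offset is the distance from the TCP to the grasp point, in m); z points along the fingers, x is the direction in which the jaws open and shut, and the axes are right-handed (so a half turn about z gives the same grasp; the last joint's range is limited). The gripper opens to 85 mm and grips with 20 to 120 N. Pads are 22 mm wide; open, the fingers measure 114 mm over their backs; the gripper's body (76 mm by 85 mm) begins 54 mm behind the grasp point. The pads swing forward as they close: fully open they stand 13 mm farther back than shut.
Start: joints at [1.168, 0.321, -0.07, 1.45, 0.023, 1.371, -0.057], TCP at [0.263, -0.594, 0.231] pointing down, gripper open.
Joint ranges: [-2.86, 2.86], [-0.3, 2.09], [-1.38, 1.24], [0.06, 2.45], [-1.56, 4.7], [0.09, 2.05], [-2.69, 2.69]. Speed limits (rad/s): [2.57, 2.57, 3.14, 3.14, 3.14, 3.14, 3.14].

## Interface

Orientations are given as [roll, pitch, yaw] about the fixed x, y, z axes, in that order (R = Rz(yaw) Ry(pitch) Rx(roll)).
In Python, from cell import env, eyes gives the robot as it stands.
- The arm moves only by the tool jog_arm, never from a script. Its argument "targets" is a list of rows, each a list of 7 numbers: the shift along the tool's x, y, z in m, then the turn, a rotation vector about the tool's x, y, z in degrees, then the finger opening in m, from 0 to 0.0854. A call has 1 to 8 rows; each row is the pose to reach, as a shift and turn from the pose measured when the call began, along the tool's axes at that moment; what a row does not reach only later rows make up. A row lasts 1/8 s, in which the tool goes at most 62.5 mm and 10.7 degrees, less where a joint would pass 70% of its speed; a pose out of reach is approached as far as the arm can. A call with a gripper value outside its range is refused whole. The fingers move at their own pace and stop on an object; "squeeze" is the grip in N (left out, the last holds). Time passes only in rows, so rows that repeat a pose let the fingers close. It gives the time, the measured TCP pose, the force and the opening at its end, in the units of the state.
- env.read_state(): the state, without advancing time (a new reading comes with each control period).
- eyes.snapshot(name): name is "scene" or "top" or "wrist"; returns (picture, depth): 400x640x3 uint8, red, green, blue; 400x640 float32, m along the optical axis (not along the pixel's ray), 0 where there is no reading.
- eyes.camera_info(name): a dict with "vertical_fov" (degrees; the focal length in pixels is half the picture's height over the tangent of half this angle, whatever the lens; pixels are square), "cx", "cy" (the principal point, pixels), "extrinsics" (4x4, takes a point from camera to world coordinates). Camera axes: x right, y down, z forward; pixel columns grow to the right and rows downward; lengths in m; the calibration is good to about 2 mm. The wrist camera is an equidistant fisheye: a pixel r from the principal point sees the ray r / f radians off the axis. A picture is of the moment at which its call begins: read the wrist's pose just before it. camera_info takes no time and is no camera call; for the wrist camera it gives the pose at the moment of the call.
- env.job_done(): hands the job in, once; it reports no verdict.
The state is a dict: "time_s": time; "joint_pos": joint angles; "joint_velocities": joint speeds; "tau": joint torques, N m; "ee_pos": TCP position; "eef_rot": TCP orientation; "force": force on the tool from outside, world axes, zero at the start; "ft_torque": the same for the moment, N m; "grip_width": finger opening in m.
Only numpy, scipy, OpenCV 4.12 (cv2) and the standard library are available. Lean on these libraries where they do the work, as an engineer would, in place of code of your own. Each camera call takes 0.05 s, during which the arm holds its last target. There are 200 camera calls.

## Working session

There is one attempt and no reset: what is moved stays moved. The work goes in short steps, Python scripts to look and compute and a tool call to move; the robot and the scene stay as the last step left them, time stands still between calls to the robot, and variables do not carry over. Pictures are saved under pics/ and viewed, about 12 in all and at most 16, crops included, and the job is handed in when it is done.

Besides the shell and the picture viewer there is one more tool, called after ">>>" by a JSON object that holds its "method" and its "body". jog_arm: Moves the arm, as the interface text tells. Its arguments: {"type":"object","properties":{"targets":{"type":"array","items":{"type":"array","items":{"type":"number"}}},"squeeze":{"type":"number"}},"required":["targets"]}

```bash
ls; mkdir -p pics; cat > h.py <<'E'
import numpy as np, cv2
from cell import env, eyes
from scipy.spatial.transform import Rotation as R
def snap(n,save=None):
    i=eyes.camera_info(n); p,d=eyes.snapshot(n)
    if save: cv2.imwrite(f'pics/{save}.png',p[:,:,::-1])
    return i,p,d
def pts(i,d):
    T=np.array(i['extrinsics']); f=200/np.tan(np.radians(i['vertical_fov']/2))
    v,u=np.mgrid[:400,:640]
    P=np.stack([(u-i['cx'])/f*d,(v-i['cy'])/f*d,d],-1)
    return P@T[:3,:3].T+T[:3,3]
def ray(i,u,v,z):
    T=np.array(i['extrinsics']); f=200/np.tan(np.radians(i['vertical_fov']/2))
    r=T[:3,:3]@np.array([(u-i['cx'])/f,(v-i['cy'])/f,1]); return T[:3,3]+r*(z-T[2,3])/r[2]
def st():
    s=env.read_state(); print(s['time_s'],np.round(s['ee_pos'],4),np.round(s['eef_rot'],3),np.round(s['joint_pos'],3),s['grip_width']); return s
E
python3 - <<'E'
from h import *
st()
for n in('scene','top'):
    i,p,d=snap(n,n+'0'); print(n,i['vertical_fov'],i['cx'],i['cy'],np.round(i['extrinsics'],3).tolist())
    np.savez(f'{n}0.npz',p=p,d=d)
E
```

```text
pics
0.0 [ 0.2629 -0.5939  0.2302] [ 3.142e+00  2.000e-03 -1.154e+00] [ 1.168  0.322 -0.07   1.452  0.023  1.371 -0.057] 0.08561011402827867
scene 48.40053824873889 315.27392763295563 200.5370936886691 [[-0.024, 0.81, -0.586, 1.1], [1.0, 0.011, -0.025, 0.002], [-0.014, -0.586, -0.81, 0.899], [0.0, 0.0, 0.0, 1.0]]
top 53.41098841339302 317.9141788060977 199.43461888699483 [[0.0, -0.993, 0.117, 0.37], [-1.0, -0.002, -0.014, -0.0], [0.014, -0.117, -0.993, 1.144], [0.0, 0.0, 0.0, 1.0]]
```

View pics/scene0.png

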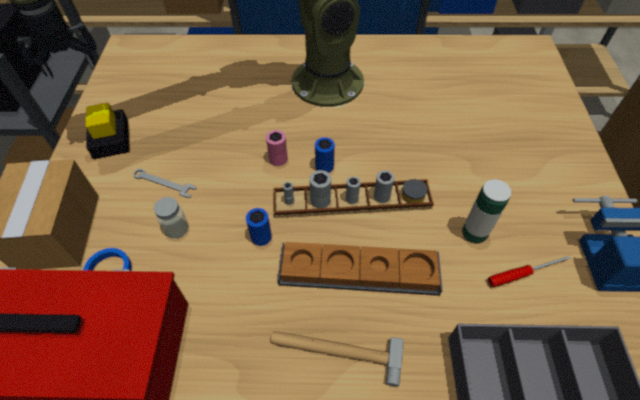

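View pics/top0.png

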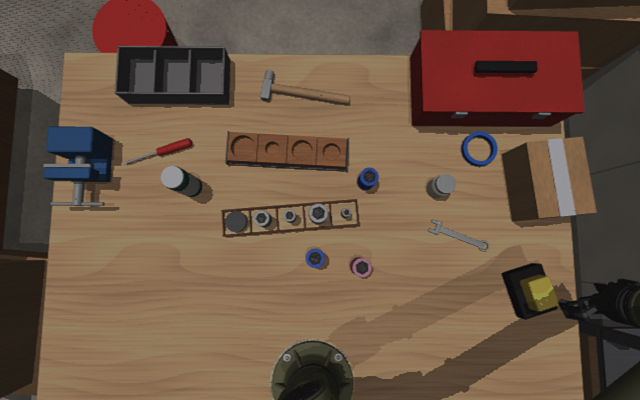

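The top view shows the rack with the tin at (236,222) and sockets at (262,218), (290,215), (318,213) and (346,212). The blocks have pockets at (242,147), (272,148), (301,150) and (331,152). Next I'll measure sizes and positions.

```bash
python3 - <<'E'
from h import *
i=eyes.camera_info('top'); D=np.load('top0.npz'); p,d=D['p'],D['d']; W=pts(i,d)
z=W[...,2]; print('bench z',np.median(z[280:300,200:300]))
m=((z>0.05)&(z<0.13)&(d>0)).astype(np.uint8); m[:195]=0;m[235:]=0;m[:,:215]=0;m[:,365:]=0
n,l,s,c=cv2.connectedComponentsWithStats(m)
for k in range(1,n):
    if s[k,4]<15: continue
    q=W[l==k]; zt=np.percentile(q[:,2],90); t=q[q[:,2]>zt-.01]
    print('sock',c[k].round(1),s[k,4],'ztop',zt.round(4),'mid',((t.max(0)+t.min(0))/2).round(4),'ext',(t.max(0)-t.min(0)).round(4),'ray',ray(i,*c[k],zt).round(4))
# pockets
roi=W[125:175,220:355]; print('block z pct',np.percentile(roi[...,2],[5,20,40,50,70,90]).round(4))
m=((z>0.005)&(z<0.034)).astype(np.uint8); b=((z>0.036)&(z<.05)).astype(np.uint8)
m[:125]=0;m[175:]=0;m[:,:225]=0;m[:,352:]=0
n,l,s,c=cv2.connectedComponentsWithStats(m)
for k in range(1,n):
    if s[k,4]>30: print('pocket',c[k].round(1),s[k],W[l==k].mean(0).round(4))
cv2.imwrite('pics/zt.png',cv2.resize(p[120:240,215:395,::-1],None,fx=4.4,fy=4.4,interpolation=cv2.INTER_CUBIC))
E
```

```text
bench z 0.0006578321334028692
sock [317.6 213.1] 298 ztop 0.101 mid [ 0.4565 -0.0152  0.0985] ext [0.0481 0.0476 0.0121] ray [ 0.4561 -0.0141  0.101 ]
sock [288.9 215.3] 124 ztop 0.085 mid [0.4525 0.0636 0.0832] ext [0.0322 0.0297 0.0101] ray [0.4512 0.0622 0.085 ]
sock [345.4 212.2] 64 ztop 0.0793 mid [ 0.4613 -0.091   0.0766] ext [0.0216 0.0217 0.0104] ray [ 0.4604 -0.0891  0.0793]
sock [261.1 218.2] 216 ztop 0.0929 mid [0.445  0.1371 0.09  ] ext [0.04   0.0404 0.0112] ray [0.4428 0.1352 0.0929]
block z pct [-0.002   0.0006  0.006   0.0194  0.0399  0.0437]
pocket [288.3 162.3] [225 130 125  42 618] [0.6095 0.0691 0.018 ]
pocket [242.  146.8] [231 136  23  22 402] [0.6539 0.2028 0.021 ]
pocket [301.1 150. ] [291 141  21  19 298] [0.6451 0.0325 0.0211]
pocket [271.5 148.4] [265 142  14  13 142] [0.6496 0.1178 0.0213]
pocket [330.6 151.6] [323 144  17  16 211] [ 0.6406 -0.0526  0.0214]
```

View pics/zt.png

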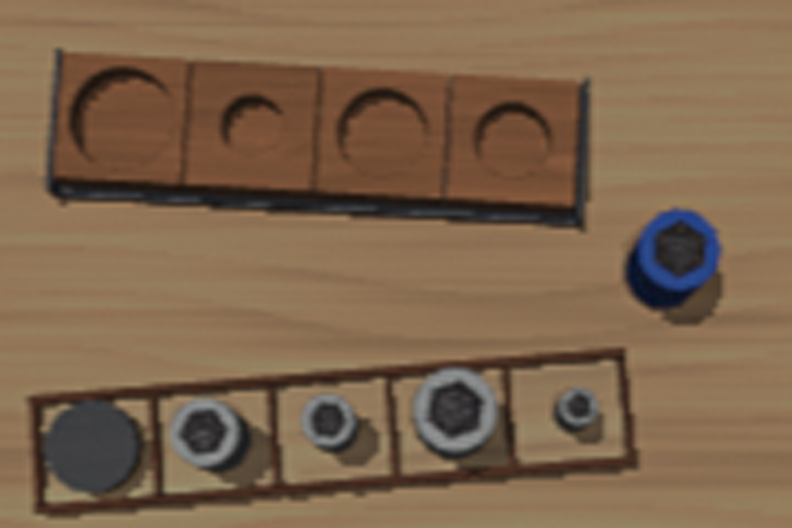

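The top crop confirms the order from +y: tin, c, b, d, a in the rack, and d, a, c, b for the pockets. I'll refine with the block rims and the second camera.

```bash
cat >> h.py <<'E'
def go(x,y,z,yaw=0):
    s=st(); C=R.from_euler('xyz',s['eef_rot']); T=R.from_euler('xyz',[np.pi,0,np.radians(yaw)])
    print('shift',np.round(C.inv().apply(np.array([x,y,z])-s['ee_pos']),4),'turn',np.degrees((C.inv()*T).as_rotvec()).round(1),'force',np.round(s['force'],1))
E
python3 - <<'E'
from h import *
for n in('top','scene'):
    i=eyes.camera_info(n); D=np.load(n+'0.npz'); p,d=D['p'],D['d']; W=pts(i,d); z=W[...,2]; x=W[...,0];y=W[...,1]
    print(n,'bench',np.median(z[(x>.5)&(x<.57)&(abs(y)<.1)&(d>0)]).round(4))
    if n=='scene':
        for nm,xx,yy,h in(('d',.4563,-.0147,.098),('b',.452,.063,.082),('a',.461,-.09,.076),('c',.444,.1365,.09)):
            t=W[(d>0)&(np.hypot(x-xx,y-yy)<.034)&(z>h-.012)]; print(nm,((t.max(0)+t.min(0))/2).round(4),(t.max(0)-t.min(0)).round(4),len(t))
    m=(d>0)&(z>.037)&(z<.050)&(x>.56)&(x<.74)&(y>-.14)&(y<.28); q=W[m][:,:2].astype(np.float32)
    n_,l,s,c=cv2.connectedComponentsWithStats(m.astype(np.uint8)); k=1+np.argmax(s[1:,4]); q=W[l==k][:,:2].astype(np.float32)
    r=cv2.minAreaRect(q*1000); print('blocks',r)
    b=cv2.boxPoints(r)/1000; e=[(np.linalg.norm(b[j]-b[j-1]),b[j]-b[j-1]) for j in(0,1)]; a=max(e,key=lambda t:t[0])[1]; a/=np.linalg.norm(a); a*=np.sign(a[1]); 
    for j in(1.5,.5,-.5,-1.5): print((np.array(r[0])/1000+a*.084*j).round(4))
E
```

```text
top bench 0.0008
blocks ((643.1990966796875, 74.1568832397461), (334.1175842285156, 83.94112396240234), 86.91634368896484)
[0.65 0.2 ]
[0.6455 0.1161]
[0.6409 0.0322]
[ 0.6364 -0.0517]
scene bench 0.0011
d [ 0.4586 -0.0127  0.0947] [0.0517 0.0486 0.0171] 360
b [0.4521 0.0644 0.0783] [0.0376 0.0307 0.0163] 160
a [ 0.463  -0.0901  0.0725] [0.0238 0.0218 0.0162] 94
c [0.4445 0.1378 0.0874] [0.0442 0.0416 0.0187] 252
blocks ((643.46728515625, 75.02656555175781), (334.8857421875, 85.80265808105469), 87.08872985839844)
[0.6499 0.2009]
[0.6456 0.117 ]
[0.6413 0.0331]
[ 0.6371 -0.0508]
```

```bash
python3 -c "
from h import *
go(.462,-.090,.16,3)"
```

```text
0.1 [ 0.2629 -0.594   0.2304] [ 3.141e+00  2.000e-03 -1.154e+00] [ 1.168  0.322 -0.07   1.452  0.023  1.371 -0.057] 0.08532741919567399
shift [-0.3801 -0.3861  0.0709] turn [ -0.1   0.1 -69.1] force [ 0.6 -0.7 -0. ]
```

>>> {"method": "jog_arm", "body": {"targets": [[-0.38,-0.386,0.02,0,0,-69,0.085],[-0.38,-0.386,0.02,0,0,-69,0.085],[-0.38,-0.386,0.02,0,0,-69,0.085],[-0.38,-0.386,0.02,0,0,-69,0.085],[-0.38,-0.386,0.02,0,0,-69,0.085],[-0.38,-0.386,0.02,0,0,-69,0.085],[-0.38,-0.386,0.02,0,0,-69,0.085],[-0.38,-0.386,0.02,0,0,-69,0.085]], "squeeze": 50}}

```text
time_s: 1.1
ee_pos: [0.4467, -0.1277, 0.2124]
eef_rot: [-3.141, 0.001, 0.051]
force: [0.6, -0.3, 0.5]
grip_width: 0.0851
```

```bash
python3 -c "
from h import *
go(.462,-.090,.13,4)"
```

```text
1.1 [ 0.4467 -0.1277  0.2124] [-3.141e+00  1.000e-03  5.100e-02] [ 0.788 -0.049 -0.545  1.899 -0.027  1.286  0.303] 0.08507444834240209
shift [ 0.0173 -0.0368  0.0824] turn [-0.1  0.  -1.1] force [ 0.6 -0.3  0.5]
```

>>> {"method": "jog_arm", "body": {"targets": [[0.017,-0.037,0.05,0,0,-1,0.085],[0.017,-0.037,0.08,0,0,-1,0.085],[0.017,-0.037,0.1,0,0,-1,0.085],[0.017,-0.037,0.12,0,0,-1,0.085],[0.017,-0.037,0.12,0,0,-1,0.085]]}}

```text
time_s: 1.72
ee_pos: [0.4601, -0.0893, 0.0908]
eef_rot: [-3.139, 0.004, 0.068]
force: [-0.0, -0.3, 0.3]
grip_width: 0.0847
```

```bash
python3 - <<'E'
from h import *
go(.462,-.090,.041,4)
i,p,d=snap('wrist','w1')
E
```

```text
1.725 [ 0.4601 -0.0893  0.0908] [-3.139  0.004  0.068] [ 0.723  0.099 -0.608  2.03   0.063  1.036  0.154] 0.08471316918634354
shift [0.0021 0.0009 0.0498] turn [-0.2  0.2 -0.1] force [-0.  -0.3  0.3]
```

View pics/w1.png

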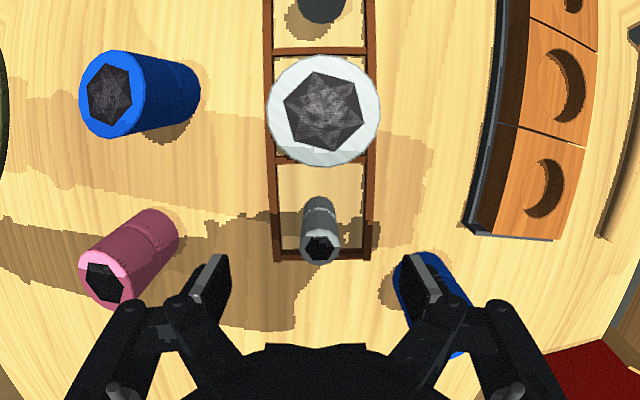

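The wrist view shows socket a at (320,245), midway between the fingers. There's a blue look-alike near (430,290), so I'll check clearance.

```bash
python3 - <<'E'
from h import *
i=eyes.camera_info('top'); D=np.load('top0.npz'); p,d=D['p'].astype(int),D['d']; W=pts(i,d)
blue=(p[...,2]>p[...,0]+40)|((p[...,0]>p[...,1]+50)&(p[...,2]>p[...,1]+20)); blue&=(W[...,2]>.03)&(W[...,2]<.12)&(d>0)
n,l,s,c=cv2.connectedComponentsWithStats(blue.astype(np.uint8))
for k in range(1,n):
    if s[k,4]>60: q=W[l==k]; q=q[q[:,2]>q[:,2].max()-.015]; print(c[k].round(),q.min(0).round(3),q.max(0).round(3))
E
```

```text
[ 70. 140.] [0.616 0.581 0.114] [0.682 0.695 0.12 ]
[ 69. 173.] [0.547 0.58  0.114] [0.572 0.696 0.12 ]
[368. 177.] [ 0.533 -0.175  0.077] [ 0.58  -0.129  0.092]
[315. 258.] [ 0.315 -0.029  0.082] [0.362 0.016 0.091]
```

>>> {"method": "jog_arm", "body": {"targets": [[0.002,0.001,0.025,0,0,0,0.085],[0.002,0.001,0.05,0,0,0,0.085],[0.002,0.001,0.05,0,0,0,0.085],[0.002,0.001,0.05,0,0,0,0.015],[0.002,0.001,0.05,0,0,0,0.015],[0.002,0.001,0.05,0,0,0,0.015],[0.002,0.001,0.05,0,0,0,0.015],[0.002,0.001,0.05,0,0,0,0.015]]}}

```text
time_s: 2.78
ee_pos: [0.4635, -0.0905, 0.0426]
eef_rot: [-3.14, 0.001, 0.068]
force: [-1.6, 0.4, 5.7]
grip_width: 0.0229
```

```bash
python3 -c "
from h import *
go(.6455,.1165,.18,-3)"
```

```text
2.775 [ 0.4635 -0.0905  0.0426] [-3.14e+00  1.00e-03  6.80e-02] [ 0.704  0.18  -0.602  2.065  0.125  0.933  0.103] 0.02286747997996313
shift [ 0.1955 -0.1943 -0.1374] turn [-0.1  0.1  6.9] force [-1.6  0.4  5.7]
```

>>> {"method": "jog_arm", "body": {"targets": [[0,0,-0.04,0,0,0,0.015],[0,0,-0.09,0,0,0,0.015],[0,0,-0.13,0,0,0,0.015],[0.04,-0.04,-0.137,0,0,2,0.015],[0.08,-0.08,-0.137,0,0,4,0.015],[0.12,-0.12,-0.137,0,0,5,0.015],[0.16,-0.16,-0.137,0,0,6,0.015],[0.195,-0.194,-0.137,0,0,7,0.015]]}}

```text
time_s: 3.78
ee_pos: [0.6457, 0.1178, 0.1785]
eef_rot: [-3.14, 0.003, -0.054]
force: [-0.1, -1.0, -2.0]
grip_width: 0.0225
```

```bash
python3 -c "
from h import *
go(.6455,.1165,.052,-3)"
```

```text
3.775 [0.6457 0.1178 0.1785] [-3.14e+00  3.00e-03 -5.40e-02] [ 0.318  0.457 -0.721  1.481  0.303  1.321 -0.482] 0.022498503285042073
shift [0.0003 0.0015 0.1265] turn [-0.1  0.2 -0.1] force [-0.1 -1.  -2. ]
```

>>> {"method": "jog_arm", "body": {"targets": [[0,0.001,0.05,0,0,0,0.015],[0,0.001,0.085,0,0,0,0.015],[0,0.001,0.105,0,0,0,0.015],[0,0.001,0.118,0,0,0,0.015],[0,0.001,0.123,0,0,0,0.015],[0,0.001,0.126,0,0,0,0.015],[0,0.001,0.126,0,0,0,0.015]]}}

```text
time_s: 4.65
ee_pos: [0.6458, 0.1171, 0.0533]
eef_rot: [-3.14, 0.002, -0.054]
force: [0.6, 0.0, -1.7]
grip_width: 0.0228
```

```bash
python3 - <<'E'
from h import *
go(.6455,.1165,.0505,-3)
i,p,d=snap('wrist','w2')
E
```

```text
4.65 [0.6458 0.1171 0.0533] [-3.14e+00  2.00e-03 -5.40e-02] [ 0.29   0.566 -0.676  1.601  0.381  1.112 -0.535] 0.022764950092971276
shift [-0.0003  0.0006  0.0028] turn [-0.1  0.1 -0.1] force [ 0.6  0.  -1.7]
```

View pics/w2.png

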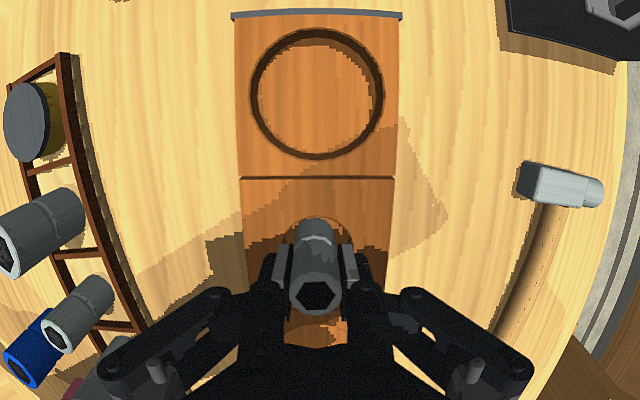

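Socket a sits over the smallest pocket at about (315,240), with the empty largest pocket at (316,95). I'll lower it the last few mm and release.

>>> {"method": "jog_arm", "body": {"targets": [[0,0,0.002,0,0,0,0.015],[0,0,0.003,0,0,0,0.015],[0,0,0.003,0,0,0,0.045],[0,0,0.003,0,0,0,0.06],[0,0,0.003,0,0,0,0.06],[0,0,-0.03,0,0,0,0.06],[0,0,-0.07,0,0,0,0.085],[0,0,-0.1,0,0,0,0.085]]}}

```text
time_s: 5.7
ee_pos: [0.6464, 0.1172, 0.1553]
eef_rot: [-3.14, 0.0, -0.054]
force: [1.1, -0.3, -0.4]
grip_width: 0.0847
```

```bash
python3 -c "
from h import *
go(.452,.0637,.15,4)"
```

```text
5.7 [0.6464 0.1172 0.1553] [-3.14   0.    -0.054] [ 0.317  0.472 -0.716  1.509  0.315  1.278 -0.489] 0.08474523266717461
shift [-0.1912  0.0639  0.0052] turn [-0.1 -0.  -7.1] force [ 1.1 -0.3 -0.4]
```

>>> {"method": "jog_arm", "body": {"targets": [[-0.05,0.016,0,0,0,-2,0.085],[-0.1,0.032,0,0,0,-4,0.085],[-0.15,0.05,0,0,0,-6,0.085],[-0.191,0.064,0.0,0,0,-7,0.085],[-0.191,0.064,0.02,0,0,-7,0.085],[-0.191,0.064,0.05,0,0,-7,0.085],[-0.191,0.064,0.05,0,0,-7,0.085]]}}

```text
time_s: 6.58
ee_pos: [0.4504, 0.0636, 0.1039]
eef_rot: [-3.139, 0.004, 0.069]
force: [0.0, 0.4, 0.7]
grip_width: 0.0852
```

```bash
python3 -c "
from h import *
go(.452,.0637,.044,4)"
```

```text
6.575 [0.4504 0.0636 0.1039] [-3.139  0.004  0.069] [ 0.611  0.062 -0.819  2.043  0.048  1.06  -0.162] 0.08522712538098805
shift [0.0018 0.0002 0.0598] turn [-0.1  0.2 -0.1] force [0.  0.4 0.7]
```

>>> {"method": "jog_arm", "body": {"targets": [[0.002,0,0.03,0,0,0,0.085],[0.002,0,0.06,0,0,0,0.085],[0.002,0,0.06,0,0,0,0.085],[0.002,0,0.06,0,0,0,0.024],[0.002,0,0.06,0,0,0,0.024],[0.002,0,0.06,0,0,0,0.024],[0.002,0,0.06,0,0,0,0.024]]}}

```text
time_s: 7.45
ee_pos: [0.4532, 0.0638, 0.045]
eef_rot: [-3.14, 0.002, 0.068]
force: [-0.2, 0.4, 6.2]
grip_width: 0.0322
```

```bash
python3 -c "
from h import *
go(.6368,-.0512,.185,-3)"
```

```text
7.45 [0.4532 0.0638 0.045 ] [-3.14e+00  2.00e-03  6.80e-02] [ 0.576  0.174 -0.812  2.091  0.154  0.938 -0.252] 0.03215921227797613
shift [ 0.1751  0.1271 -0.1405] turn [-0.1  0.1  6.9] force [-0.2  0.4  6.2]
```

>>> {"method": "jog_arm", "body": {"targets": [[0,0,-0.04,0,0,0,0.024],[0,0,-0.09,0,0,0,0.024],[0,0,-0.13,0,0,0,0.024],[0.04,0.03,-0.14,0,0,2,0.024],[0.08,0.06,-0.14,0,0,4,0.024],[0.12,0.09,-0.14,0,0,5,0.024],[0.15,0.11,-0.14,0,0,6,0.024],[0.175,0.127,-0.14,0,0,7,0.024]]}}

```text
time_s: 8.45
ee_pos: [0.6371, -0.0524, 0.1831]
eef_rot: [-3.14, 0.004, -0.056]
force: [-0.1, 0.2, -2.2]
grip_width: 0.0318
```

```bash
python3 -c "
from h import *
go(.6368,-.0512,.054,-3)"
```

```text
8.45 [ 0.6371 -0.0524  0.1831] [-3.14   0.004 -0.056] [ 0.598  0.417 -0.724  1.52   0.278  1.315 -0.21 ] 0.031800344812797775
shift [ 1.000e-04 -1.000e-03  1.291e-01] turn [-0.1  0.2 -0.2] force [-0.1  0.2 -2.2]
```

>>> {"method": "jog_arm", "body": {"targets": [[0,-0.001,0.05,0,0,0,0.024],[0,-0.001,0.085,0,0,0,0.024],[0,-0.001,0.105,0,0,0,0.024],[0,-0.001,0.12,0,0,0,0.024],[0,-0.001,0.125,0,0,0,0.024],[0,-0.001,0.129,0,0,0,0.024],[0,-0.001,0.129,0,0,0,0.024]]}}

```text
time_s: 9.32
ee_pos: [0.6371, -0.0512, 0.0548]
eef_rot: [-3.14, 0.003, -0.055]
force: [-0.3, 0.5, -2.7]
grip_width: 0.0319
```

```bash
python3 - <<'E'
from h import *
go(.6368,-.0512,.0525,-3)
i,p,d=snap('wrist','w3')
E
```

```text
9.325 [ 0.6371 -0.0512  0.0548] [-3.14e+00  3.00e-03 -5.50e-02] [ 0.564  0.532 -0.679  1.645  0.363  1.098 -0.272] 0.03190279222039465
shift [-0.0003  0.      0.0023] turn [-0.1  0.2 -0.2] force [-0.3  0.5 -2.7]
```

View pics/w3.png

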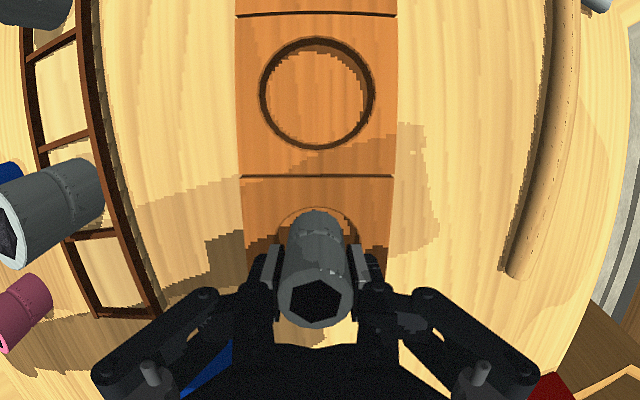

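Socket b is in its pocket at (317,235), and the next pocket at (316,93) is c's, still empty. Releasing.

>>> {"method": "jog_arm", "body": {"targets": [[0,0,0.002,0,0,0,0.024],[0,0,0.003,0,0,0,0.024],[0,0,0.003,0,0,0,0.055],[0,0,0.003,0,0,0,0.07],[0,0,0.003,0,0,0,0.07],[0,0,-0.03,0,0,0,0.07],[0,0,-0.07,0,0,0,0.085],[0,0,-0.1,0,0,0,0.085]]}}

```text
time_s: 10.38
ee_pos: [0.6379, -0.0512, 0.1567]
eef_rot: [-3.14, 0.001, -0.055]
force: [0.1, -0.1, -0.5]
grip_width: 0.0851
```

```bash
python3 -c "
from h import *
go(.4445,.137,.16,4)"
```

```text
10.375 [ 0.6379 -0.0512  0.1567] [-3.14e+00  1.00e-03 -5.50e-02] [ 0.593  0.436 -0.719  1.551  0.294  1.267 -0.223] 0.08511996336532376
shift [-0.2036 -0.1772 -0.0027] turn [-0.1  0.1 -7.2] force [ 0.1 -0.1 -0.5]
```

>>> {"method": "jog_arm", "body": {"targets": [[-0.04,-0.035,0,0,0,-2,0.085],[-0.08,-0.07,0,0,0,-4,0.085],[-0.12,-0.105,0,0,0,-6,0.085],[-0.16,-0.14,0.0,0,0,-7,0.085],[-0.204,-0.177,0.0,0,0,-7,0.085],[-0.204,-0.177,0.02,0,0,-7,0.085],[-0.204,-0.177,0.045,0,0,-7,0.085],[-0.204,-0.177,0.045,0,0,-7,0.085]]}}

```text
time_s: 11.38
ee_pos: [0.4425, 0.1367, 0.1111]
eef_rot: [-3.14, 0.004, 0.068]
force: [-0.3, 1.0, 1.0]
grip_width: 0.085
```

```bash
python3 -c "
from h import *
go(.4445,.137,.049,4)"
```

```text
11.375 [0.4425 0.1367 0.1111] [-3.14   0.004  0.068] [ 0.558  0.088 -0.935  2.015  0.077  1.079 -0.344] 0.08500911014175712
shift [ 0.0023 -0.      0.0621] turn [-0.1  0.2 -0.1] force [-0.3  1.   1. ]
```

>>> {"method": "jog_arm", "body": {"targets": [[0.002,0,0.03,0,0,0,0.085],[0.002,0,0.062,0,0,0,0.085],[0.002,0,0.062,0,0,0,0.085],[0.002,0,0.062,0,0,0,0.033],[0.002,0,0.062,0,0,0,0.033],[0.002,0,0.062,0,0,0,0.033],[0.002,0,0.062,0,0,0,0.033]], "squeeze": 60}}

```text
time_s: 12.25
ee_pos: [0.4454, 0.1371, 0.0506]
eef_rot: [-3.14, 0.002, 0.067]
force: [-1.5, -0.5, 5.7]
grip_width: 0.0408
```

```bash
python3 -c "
from h import *
go(.641,.033,.195,-3)"
```

```text
12.25 [0.4454 0.1371 0.0506] [-3.14e+00  2.00e-03  6.70e-02] [ 0.508  0.208 -0.917  2.065  0.199  0.96  -0.447] 0.040819340986029184
shift [ 0.1879  0.1169 -0.1449] turn [-0.1  0.1  6.9] force [-1.5 -0.5  5.7]
```

>>> {"method": "jog_arm", "body": {"targets": [[0,0,-0.04,0,0,0,0.033],[0,0,-0.09,0,0,0,0.033],[0,0,-0.13,0,0,0,0.033],[0.04,0.025,-0.145,0,0,2,0.033],[0.08,0.05,-0.145,0,0,4,0.033],[0.12,0.075,-0.145,0,0,5,0.033],[0.16,0.1,-0.145,0,0,6,0.033],[0.188,0.117,-0.145,0,0,7,0.033]]}}

```text
time_s: 13.25
ee_pos: [0.6421, 0.0305, 0.194]
eef_rot: [-3.141, 0.004, -0.058]
force: [-0.6, -0.8, -4.9]
grip_width: 0.0411
```

```bash
python3 -c "
from h import *
go(.641,.033,.0595,-3)"
```

```text
13.25 [0.6421 0.0305 0.194 ] [-3.141  0.004 -0.058] [ 0.532  0.446 -0.824  1.495  0.329  1.349 -0.374] 0.04110750671510382
shift [-0.0008 -0.0024  0.1345] turn [-0.   0.2 -0.3] force [-0.6 -0.8 -4.9]
```

>>> {"method": "jog_arm", "body": {"targets": [[-0.001,-0.002,0.04,0,0,0,0.033],[-0.001,-0.002,0.08,0,0,0,0.033],[-0.001,-0.002,0.105,0,0,0,0.033],[-0.001,-0.002,0.12,0,0,0,0.033],[-0.001,-0.002,0.13,0,0,0,0.033],[-0.001,-0.002,0.134,0,0,0,0.033],[-0.001,-0.002,0.134,0,0,0,0.033]]}}

```text
time_s: 14.12
ee_pos: [0.6411, 0.0327, 0.0605]
eef_rot: [-3.141, 0.003, -0.058]
force: [0.5, 0.1, -3.9]
grip_width: 0.0407
```

```bash
python3 - <<'E'
from h import *
go(.641,.033,.0585,-3)
i,p,d=snap('wrist','w4')
E
```

```text
14.125 [0.6411 0.0327 0.0605] [-3.141e+00  3.000e-03 -5.800e-02] [ 0.494  0.56  -0.77   1.631  0.42   1.127 -0.442] 0.04069598169548032
shift [-0.0001 -0.0003  0.002 ] turn [-0.   0.2 -0.3] force [ 0.5  0.1 -3.9]
```

View pics/w4.png

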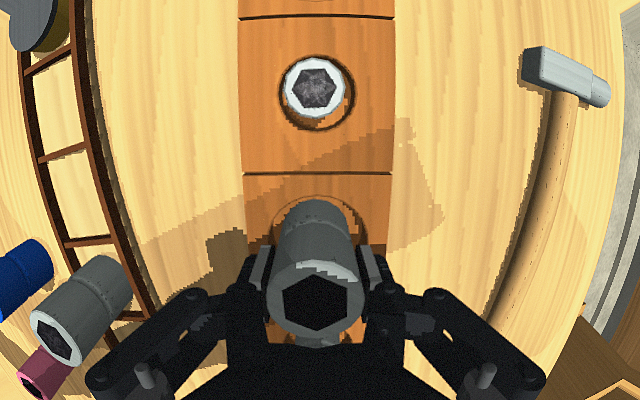

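Socket a stands upright in its pocket at (315,90), and c is in its own at (315,235). Releasing.

>>> {"method": "jog_arm", "body": {"targets": [[0,0,0.002,0,0,0,0.033],[0,0,0.003,0,0,0,0.033],[0,0,0.003,0,0,0,0.06],[0,0,0.003,0,0,0,0.08],[0,0,0.003,0,0,0,0.08],[0,0,-0.03,0,0,0,0.08],[0,0,-0.07,0,0,0,0.085],[0,0,-0.1,0,0,0,0.085]]}}

```text
time_s: 15.18
ee_pos: [0.6421, 0.0329, 0.1628]
eef_rot: [-3.141, 0.001, -0.058]
force: [-0.6, -0.3, -0.4]
grip_width: 0.0851
```

```bash
python3 -c "
from h import *
go(.457,-.014,.165,4)"
```

```text
15.175 [0.6421 0.0329 0.1628] [-3.141e+00  1.000e-03 -5.800e-02] [ 0.526  0.466 -0.817  1.535  0.347  1.292 -0.391] 0.08511047339528162
shift [-0.1821  0.0575 -0.0021] turn [-0.1  0.  -7.3] force [-0.6 -0.3 -0.4]
```

>>> {"method": "jog_arm", "body": {"targets": [[-0.05,0.016,0,0,0,-2,0.085],[-0.1,0.032,0,0,0,-4,0.085],[-0.15,0.048,0,0,0,-6,0.085],[-0.182,0.0575,0.0,0,0,-7,0.085],[-0.182,0.0575,0.02,0,0,-7,0.085],[-0.182,0.0575,0.04,0,0,-7,0.085],[-0.182,0.0575,0.04,0,0,-7,0.085]]}}

```text
time_s: 16.05
ee_pos: [0.4559, -0.0138, 0.1221]
eef_rot: [-3.14, 0.003, 0.065]
force: [-0.4, 0.2, 1.1]
grip_width: 0.0852
```

```bash
python3 -c "
from h import *
go(.457,-.014,.058,4)"
```

```text
16.05 [ 0.4559 -0.0138  0.1221] [-3.14e+00  3.00e-03  6.50e-02] [ 0.897  0.045 -0.929  2.019  0.039  1.099  0.016] 0.08523637774919758
shift [0.0012 0.0003 0.0641] turn [-0.1  0.2 -0.3] force [-0.4  0.2  1.1]
```

>>> {"method": "jog_arm", "body": {"targets": [[0.001,0,0.03,0,0,0,0.085],[0.001,0,0.064,0,0,0,0.085],[0.001,0,0.064,0,0,0,0.085],[0.001,0,0.064,0,0,0,0.042],[0.001,0,0.064,0,0,0,0.042],[0.001,0,0.064,0,0,0,0.042],[0.001,0,0.064,0,0,0,0.042]], "squeeze": 70}}

```text
time_s: 16.92
ee_pos: [0.4585, -0.0138, 0.06]
eef_rot: [-3.141, -0.0, 0.065]
force: [-1.0, 0.8, 5.9]
grip_width: 0.0499
```

```bash
python3 -c "
from h import *
go(.650,.2005,.205,-3)"
```

```text
16.925 [ 0.4585 -0.0138  0.06  ] [-3.141 -0.     0.065] [ 0.853  0.166 -0.924  2.076  0.161  0.971 -0.09 ] 0.049878764717484876
shift [ 0.2051 -0.2014 -0.1449] turn [-0.  -0.   6.7] force [-1.   0.8  5.9]
```

>>> {"method": "jog_arm", "body": {"targets": [[0,0,-0.04,0,0,0,0.042],[0,0,-0.09,0,0,0,0.042],[0,0,-0.13,0,0,0,0.042],[0.04,-0.04,-0.145,0,0,2,0.042],[0.08,-0.08,-0.145,0,0,4,0.042],[0.12,-0.12,-0.145,0,0,5,0.042],[0.16,-0.16,-0.145,0,0,6,0.042],[0.205,-0.2015,-0.145,0,0,7,0.042]]}}

```text
time_s: 17.92
ee_pos: [0.6508, 0.2005, 0.204]
eef_rot: [3.14, 0.001, -0.059]
force: [1.6, -1.3, -3.8]
grip_width: 0.0496
```

```bash
python3 -c "
from h import *
go(.650,.2005,.069,-3)"
```

```text
17.925 [0.6508 0.2005 0.204 ] [ 3.14e+00  1.00e-03 -5.90e-02] [ 0.311  0.576 -0.961  1.374  0.468  1.43  -0.696] 0.04957928314008689
shift [-6.00e-04 -1.00e-04  1.35e-01] turn [ 0.1  0.1 -0.4] force [ 1.6 -1.3 -3.8]
```

>>> {"method": "jog_arm", "body": {"targets": [[-0.001,0,0.04,0,0,0,0.042],[-0.001,0,0.08,0,0,0,0.042],[-0.001,0,0.105,0,0,0,0.042],[-0.001,0,0.12,0,0,0,0.042],[-0.001,0,0.13,0,0,0,0.042],[-0.001,0,0.134,0,0,0,0.042],[-0.001,0,0.134,0,0,0,0.042]]}}

```text
time_s: 18.8
ee_pos: [0.65, 0.2004, 0.0707]
eef_rot: [3.14, 0.001, -0.06]
force: [0.7, -1.0, -6.2]
grip_width: 0.05
```

```bash
python3 - <<'E'
from h import *
go(.650,.2005,.068,-3)
i,p,d=snap('wrist','w5')
E
```

```text
18.8 [0.65   0.2004 0.0707] [ 3.14e+00  1.00e-03 -6.00e-02] [ 0.291  0.677 -0.899  1.517  0.551  1.217 -0.755] 0.050028852407403505
shift [-0.     -0.0001  0.0027] turn [ 0.1  0.  -0.4] force [ 0.7 -1.  -6.2]
```

View pics/w5.png

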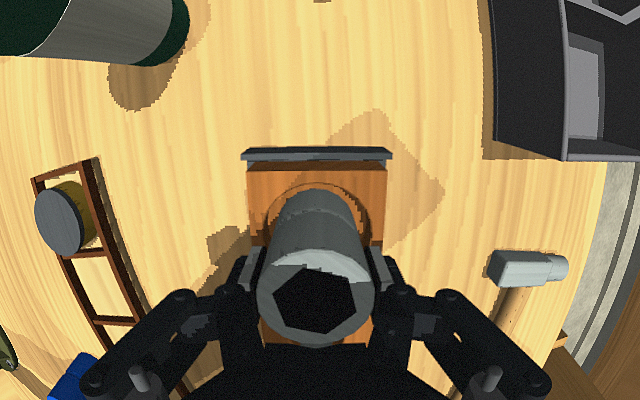

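Socket d is over and inside the largest pocket (rim around (315,210)), and the tin is undisturbed at (60,215). I'll release, rise, then back off to view.

>>> {"method": "jog_arm", "body": {"targets": [[0,0,0.002,0,0,0,0.042],[0,0,0.003,0,0,0,0.042],[0,0,0.003,0,0,0,0.065],[0,0,0.003,0,0,0,0.085],[0,0,0.003,0,0,0,0.085],[0,0,-0.03,0,0,0,0.085],[0,0,-0.08,0,0,0,0.085],[0,0,-0.12,0,0,0,0.085]]}}

```text
time_s: 19.85
ee_pos: [0.6505, 0.2012, 0.1933]
eef_rot: [3.141, -0.001, -0.059]
force: [0.0, -0.7, -0.2]
grip_width: 0.085
```

>>> {"method": "jog_arm", "body": {"targets": [[-0.02,-0.06,-0.03,0,0,0,0.085],[-0.05,-0.12,-0.05,0,0,0,0.085],[-0.1,-0.17,-0.05,0,0,0,0.085],[-0.15,-0.22,-0.05,0,0,0,0.085],[-0.15,-0.22,-0.05,0,0,0,0.085],[-0.15,-0.22,-0.05,0,0,0,0.085]]}}

```text
time_s: 20.6
ee_pos: [0.5103, 0.4331, 0.2441]
eef_rot: [-3.14, -0.001, -0.052]
force: [0.8, -0.5, -0.2]
grip_width: 0.0848
```

```bash
python3 - <<'E'
from h import *
st()
a=snap('top')[1:]; b=snap('scene')
i=eyes.camera_info('top'); W=pts(i,a[1]); x,y,z=np.moveaxis(W,-1,0)
for nm,xx,yy,h in(('d',.650,.2005,.106),('a',.6455,.1165,.084),('c',.641,.033,.098),('b',.6368,-.0512,.09)):
    t=W[(np.hypot(x-xx,y-yy)<.04)&(z>h-.012)]; print(nm,((t.max(0)+t.min(0))/2-[xx,yy,0]).round(4),(t.max(0)-t.min(0)).round(4),np.percentile(t[:,2],90).round(4),h,len(t))
P=np.vstack([cv2.resize(a[0][110:250,200:480],(640,320)),b[1][130:310,150:510].repeat(1,0)[:, :360].copy() if 0 else cv2.resize(b[1][130:310,150:510],(560,280))[:,:560] if 0 else cv2.resize(b[1][130:310,150:510],(640,280))])
cv2.imwrite('pics/end.png',P[:,:,::-1])
E
```

```text
20.6 [0.5103 0.4331 0.2441] [-3.14e+00 -1.00e-03 -5.20e-02] [-0.056  0.54  -1.011  1.354  0.453  1.486 -1.088] 0.08481135800764135
d [-0.0014 -0.0008  0.1029] [0.0501 0.0506 0.0172] 0.1087 0.106 295
a [-0.0015 -0.0006  0.0823] [0.0227 0.0214 0.0185] 0.0873 0.084 65
c [-0.0011 -0.001   0.0948] [0.0412 0.0405 0.0169] 0.1008 0.098 196
b [-0.001  -0.0007  0.0876] [0.0321 0.0299 0.0161] 0.0931 0.09 120
```

View pics/end.png

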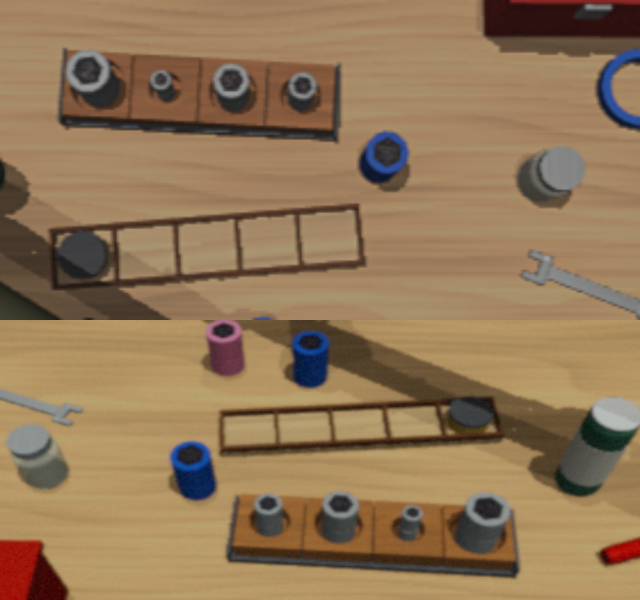

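The final view shows all four sockets standing upright in their pockets. The tin is still in its bay at (80,255), and the jar and look-alikes haven't moved. The measured tops read about 3 mm high, the same bias as before the move. Handing in.

```bash
python3 -c "
from h import *
print(env.job_done())"
```

```text
the job is handed in; nothing more can be done
None
```

All four sockets (a, b, c and d) are now upright in the pockets of their own size, mouth up. I handed the job in at about 21 s with the arm clear of everything.

**Last checks:** in the top camera each socket is within about 1.5 mm of its pocket centre. The heights match sockets standing on the pocket floors: they read about 3 mm high, the same offset I saw before moving anything. In the final pictures the tin is still in its bay, and the jar and the blue and pink look-alikes look undisturbed; I judged those by eye, not by measurement. No check failed or disagreed.

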